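Hold the label printer's cover at its balance point

TASK

The label printer needs a new roll, but the caddy is standing on its cover and the cover has no stay. Hang the caddy by its handle on the hook of the stand and let go of it, then swing the printer's cover up by its handle to its balance point, where it would fall neither way, never letting it flop over backwards, and finish while still holding the handle gripped there. Leave everything else on the counter where it is.

Things in the scene. Friction and masses are not known exactly. Their poses are not given: they have to be found in the camera images.
- printer: fixed white label printer, a box 170 mm deep (x) x 200 wide (y) x 100 high, closed on top by the hinged grey cover, whose flat top is 136 mm above the counter. Origin: centre of the underside. Its front faces its own -x, roughly to the robot. The cover belongs to it, hinged along its rear (+x) top edge
- cover (a joint): angle of the grey cover (170 x 200 mm hood, 0.5 kg) about its hinge, rad: 0 shut, grows as its front edge with the handle swings up and back to the printer's +x, stop at 2.0. The hinge is nearly free, no stay. The hood stands above the hinge line, so the balance point comes before upright: at 1.227 rad (70.3 degrees). Below it the cover falls shut, above it falls open backwards
- cover_hinge (a point): midpoint of the hinge axis, which runs along the printer's y: 75 mm behind (+x) the printer's origin, 100 mm above the counter. At the balance point the middle of the cover's handle bar is 60 mm ahead (-x) of the hinge axis and 296 mm above the counter
- cover_handle (a point): middle of the cover's handle bar: round steel, 10 mm thick, 120 mm along the printer's y, on two arms 45 mm ahead of the cover's front wall; cover shut: 205 mm ahead of (-x) and 10 mm above the hinge. It can turn between pads pinching it from above, so the gripper can point down all the way. The wall tops the bar's centre by 26 mm: pinch with fingers only some 30 mm open
- caddy: loose white open caddy of small tubes, box 60 (x) x 110 (y) x 55 mm high, tubes up to 76 mm, 0.15 to 0.26 kg, standing on the printer's cover at the start. Origin: centre of the underside. Over its middle a rigid U handle of 10 mm round steel: uprights at y = +-53 mm and a level grip bar along y
- caddy_bar (a point): middle of the caddy's grip bar, 145 mm above the caddy's underside; the bar is 10 mm thick and about 100 mm long along the caddy's y. To hang, its middle goes into the hook, so grip it about 30 mm to one side of the middle
- stand: fixed hook stand: base 150 (x) x 110 (y) x 12 mm, post 14 mm thick and 257 mm tall 50 mm behind (+x) the origin, one hook of 8 mm steel rod running from the post towards the stand's -x (roughly to the robot) and turned up at its end. Origin: centre of the base's underside
- hook_seat (a point): where the middle of the caddy's grip bar comes to rest when hung: 30 mm ahead (-x) of the stand's origin, 237 mm above the counter. The hook is bent to a V there (sides about 41 degrees, 34 mm across), so the bar settles into it, lying across the hook along the stand's y
- hook_tip (a point): upturned end of the hook: centre of the rod end, 55 mm ahead (-x) of the stand's origin, 247 mm above the counter (rod's top 251 mm, rod's underside at the seat 221 mm). The caddy must come in from in front of the tip (from the stand's -x side) so that the hook passes between its grip bar and its box, and then be lowered
- sanitiser: sanitiser bottle, 52 mm across, 130 mm tall, standing behind and between the printer and the stand; leave it alone
- mouse: black computer mouse, 104 x 60 mm, 32 mm high, on the robot's side between the printer and the stand; leave it alone
- mug: white mug, 80 mm across, 90 mm tall, on the left; leave it alone
- pen_cup: dark steel pen cup, 76 mm across, with pens up to 145 mm high, on the right; leave it alone
- stapler: black stapler lying on the right, 140 mm long, 34 mm wide, 55 mm high; leave it alone
- tissues: cardboard tissue box, 110 x 110 x 120 mm, on the left; leave it alone

How it is judged:
By the outcome, as a careful person would: the job done as asked, in the order asked, and still so for the second after the job is handed in, while the arm keeps its last pose, push and grip.
It also fails if it takes over 58 s, if anything falls off the work surface, if the arm or the gripper's body presses on something with over 40 N, if the wrist force passes 120 N, or if a joint passes its speed limit or range.

ROBOT

A 6-joint arm with a two-finger parallel gripper is mounted at the origin on the work surface. World frame = base frame: x ahead of the robot, y to its left, z up, the work surface at z = 0. Lengths are in m, angles in degrees, forces in N, time in s.
With the tool pointing down it reaches from about 0.4 to 0.825 m from the base axis. Payload 7 kg.
Tool frame: the origin (TCP) lies on the centre line of the jaws, within the pads' length; the fingertips stand 8 mm ahead of it and the grasp point (between the pads) lies 11 mm behind it; z points along the fingers, y is the line along which they close (so a half turn about z gives the same grasp; the last joint's range is limited). The gripper opens to 88 mm and grips with 3 to 60 N. Pads are 19 mm wide; open, the fingers measure 130 mm over their backs; the gripper's body (78 mm by 193 mm) begins 47 mm behind the grasp point.
Start: joints at [16.507, 20.546, 0.682, 0, -70.136, -16.507], TCP at [0.675, -0, 0.235] pointing down, gripper open.
Joint ranges: [-176.03, 176.03], [-82.01, 121.73], [-58.28, 71.71], [-173.87, 95.51], [-174.79, -0.11], [-173.66, 173.66]. Speed limits (degrees/s): [136.94, 136.94, 172.46, 180, 180, 180].

INTERFACE

Orientations are given as [roll, pitch, yaw] about the fixed x, y, z axes, in that order (R = Rz(yaw) Ry(pitch) Rx(roll)).
In Python, from plant import r gives the robot as it stands.
- The arm moves only by the tool carry_out, never from a script. Its argument "targets" is a list of rows, each a list of 6 numbers: the shift along the tool's x, y, z scaled (see below), then the turn, a rotation vector about the tool's x, y, z scaled (see below). A call has 1 to 5 rows; each row shifts and turns the commanded pose from where the row before left it, along the tool's axes as they then stand; what a row does not reach is not made up. The controller multiplies each number of a shift by 0.5 m and each number of a turn by 60 degrees. A row lasts 1/8 s, in which the tool goes at most 62.5 mm and 10.7 degrees, less where a joint would pass 70% of its speed; a pose out of reach is approached as far as the arm can. A call with a number of a shift or a turn outside -1 to 1 is refused whole. A call with a gripper value outside its range is refused whole. "hand" is the opening, from 0 (shut) to 1 (fully open), set as the call begins (left out, the last holds). The fingers move at their own pace and stop on an object; "squeeze" is the grip in N (left out, the last holds). Time passes only in rows, so rows that do not move let the fingers close. It gives the time, the measured TCP pose, the force, the opening and the grip force at its end, in the units of the state.
- r.get_state(): the state, without advancing time (a new reading comes with each control period).
- r.capture(name): name is "scene" or "side" or "wrist"; returns the picture (420x560x3 uint8, red, green, blue); there is no depth.
- r.camera_info(name): a dict with "K" (3x3 intrinsics, pixels), "eye" and "attitude" of the camera in the world. Camera axes: x right, y down, z forward; pixel columns grow to the right and rows downward; lengths in m; the calibration is good to about 2 mm. A picture is of the moment at which its call begins: read the wrist's pose just before it. camera_info takes no time and is no camera call; for the wrist camera it gives the pose at the moment of the call.
- r.close_job(): hands the job in; it is judged then, once.
The state is a dict: "time_s": time; "joints": joint angles; "qd": joint speeds; "joint_torque": joint torques, N m; "tcp_pos": TCP position; "eef_rot": TCP orientation; "contact_force": force on the tool from outside, world axes, zero at the start; "moment": the same for the moment, N m; "gripper_width": finger opening in m; "gripper_force": force on a finger pad.
Only numpy, scipy, OpenCV 4.12 (cv2) and the standard library are available. Lean on these libraries where they do the work, as an engineer would, in place of code of your own. Each camera call takes 0.05 s, during which the arm holds its last target. There are 200 camera calls.

## Working session

There is one attempt and no reset: what is moved stays moved. The work goes in short steps, Python scripts to look and compute and a tool call to move; the robot and the scene stay as the last step left them, time stands still between calls to the robot, and variables do not carry over. Pictures are saved under pics/ and viewed, at most 10 in all, crops included, and the job is handed in when it is done.

Besides the shell and the picture viewer there is one more tool, called after "Call:" as name(argument=value, ...) on one line, values as JSON. carry_out: Moves the arm, as the interface text tells. Its arguments: {"type":"object","properties":{"targets":{"type":"array","items":{"type":"array","items":{"type":"number","minimum":-1,"maximum":1}}},"hand":{"type":"number"},"squeeze":{"type":"number"}},"required":["targets"]}

```bash
mkdir -p pics; cat > h.py <<'E'
import numpy as np,cv2
from plant import r
def save(n,f):
    im=r.capture(n); cv2.imwrite(f'pics/{f}.png',im[:,:,::-1]); return im
def cam(n):
    i=r.camera_info(n); return i
E
python3 - <<'E'
from h import *
for n in ("scene","side","wrist"):
    i=r.camera_info(n); print(n,i); 
a=save("scene","s0");b=save("side","d0")
s=r.get_state();print(s)
E
```

```text
scene {'K': array([[410.42470425,   0.        , 278.81262593],
       [  0.        , 410.42470425, 209.99948124],
       [  0.        ,   0.        ,   1.        ]]), 'eye': array([1.6741051 , 0.05185544, 1.10763664]), 'attitude': array([-130.0042846 ,   -0.33209193,   92.3303712 ])}
side {'K': array([[431.36579611,   0.        , 277.67969265],
       [  0.        , 431.36579611, 214.4938193 ],
       [  0.        ,   0.        ,   1.        ]]), 'eye': array([0.05228884, 1.00118049, 0.94074556]), 'attitude': array([-123.46240544,   -1.38357368, -152.53857227])}
wrist {'K': array([[303.59460423,   0.        , 279.92512705],
       [  0.        , 303.59460423, 207.79190272],
       [  0.        ,   0.        ,   1.        ]]), 'eye': array([ 0.67566481, -0.07833751,  0.38365888]), 'attitude': array([ 1.63211198e+02, -2.75634418e-02, -1.79966021e+02])}
{'time_s': 0.1, 'joints': array([ 1.65084739e+01,  2.05871978e+01,  6.41766080e-01, -1.77880322e-02,
       -7.01343472e+01, -1.65079415e+01]), 'qd': array([-0.06523782,  0.00717619,  0.17691588,  0.03067545, -0.03981663,
        0.12527723]), 'joint_torque': array([-1.42273191e-03, -5.84165347e+01,  2.93752134e+01,  7.01551259e+00,
        1.01412315e-02, -6.66964229e-05]), 'tcp_pos': array([6.74606976e-01, 2.55611383e-06, 2.33738534e-01]), 'eef_rot': array([ 1.79918757e+02, -6.63745167e-03, -9.00055192e+01]), 'contact_force': array([ 0.44823395, -0.43265961, -0.32020126]), 'moment': array([ 0.02667049, -0.04166607, -0.03254327]), 'gripper_force': 0.0, 'gripper_width': 0.08731231245438269}
```

View pics/s0.png

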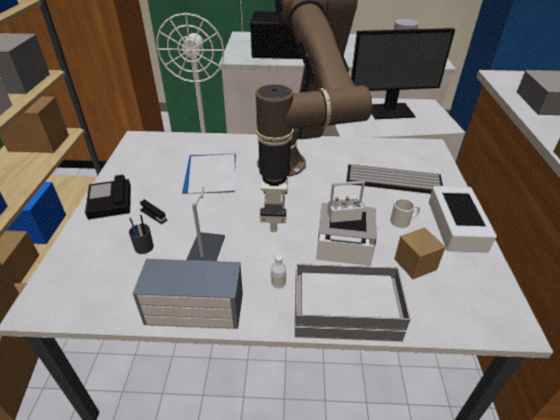

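View pics/d0.png

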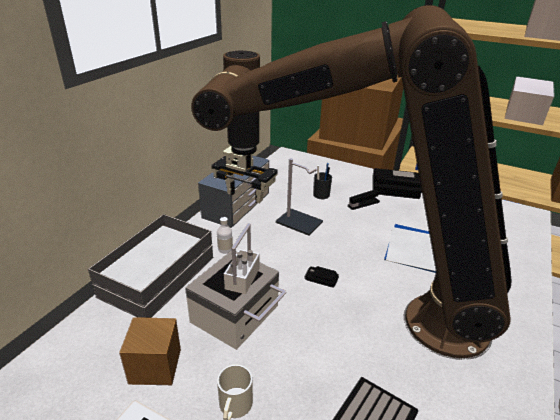

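The scene view shows the printer with the caddy at about (347,225) and the stand at about (203,230). The side view shows the printer at about (235,295), the stand at about (297,200), and the cover handle at about (267,303). I'll enlarge both.

```bash
python3 - <<'E'
import cv2,numpy as np
a=cv2.imread('pics/s0.png');b=cv2.imread('pics/d0.png')
A=cv2.resize(a[170:270,180:390],None,fx=3.8,fy=3.8,interpolation=cv2.INTER_CUBIC)
B=cv2.resize(b[150:350,180:335],None,fx=3,fy=3,interpolation=cv2.INTER_CUBIC)
cv2.imwrite('pics/s1.png',A);cv2.imwrite('pics/d1.png',B)
E
```

```text
(no output)
```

View pics/s1.png

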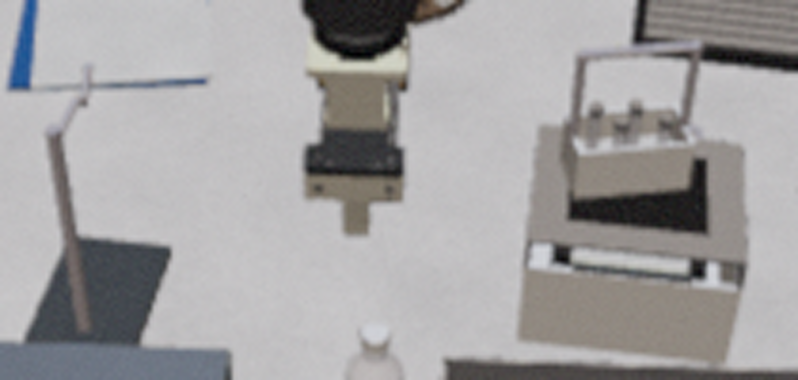

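View pics/d1.png

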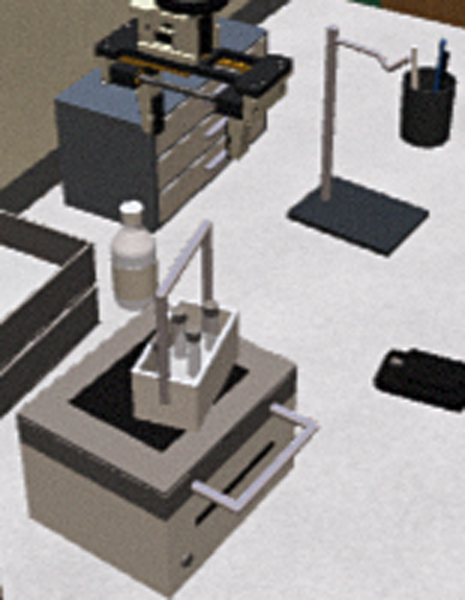

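The crops show everything I need: the caddy bar ends, cover corners, handle corners, stand base, post top and hook tip. Next I cast rays onto the known heights.

```bash
cat >> h.py <<'E'
from scipy.spatial.transform import Rotation as Ro
def ray(i,u,v):
    R=Ro.from_euler('xyz',i['attitude'],degrees=True).as_matrix()
    d=R@np.linalg.inv(i['K'])@[u,v,1]; return i['eye'],d
def onz(i,u,v,z):
    e,d=ray(i,u,v); return (e+d*(z-e[2])/d[2])
def tri(a,b):
    (e,d),(f,g)=a,b
    t=np.linalg.lstsq(np.c_[d,-g],f-e,rcond=None)[0]; p,q=e+d*t[0],f+g*t[1]; return (p+q)/2,np.linalg.norm(p-q)
E
python3 - <<'E'
from h import *
np.set_printoptions(precision=4,suppress=True)
I={n:r.camera_info(n) for n in('scene','side')}
S=lambda u,v:(180+u/3.8,170+v/3.8)
D=lambda u,v:(180+u/3,150+v/3)
for n,p,z in [('barR',(580,57),.281),('barL',(700,45),.281),('cov_rearR',(527,240),.136),('rearL',(745,260),.136),('frontR',(540,125),.136),('frontL',(742,145),.136),('post',(55,130),.257),('tip',(88,68),.251),('base rear?',(170,250),.012),('base',(85,238),.012)]:
    print('S',n,onz(I['scene'],*S(*p),z))
for n,p,z in [('barR',(208,227),.281),('barL',(163,292),.281),('covFL',(165,492),.136),('FR',(298,372),.136),('RL',(20,412),.136),('handL',(236,503),.110),('handR',(316,426),.110),('post',(332,30),.257),('tip',(412,55),.251),('b1',(288,213),.012),('b2',(330,178),.012),('b3',(428,213),.012),('b4',(390,253),.012)]:
    print('D',n,onz(I['side'],*D(*p),z))
for n,s,d in [('barR',(580,57),(208,227)),('barL',(700,45),(163,292)),('post',(55,130),(332,30)),('tip',(88,68),(412,55))]:
    print('T',n,*tri(ray(I['scene'],*S(*s)),ray(I['side'],*D(*d))))
E
```

```text
S barR [0.5496 0.1931 0.281 ]
S barL [0.5262 0.3022 0.281 ]
S cov_rearR [0.6348 0.153  0.136 ]
S rearL [0.6519 0.3476 0.136 ]
S frontR [0.4677 0.1715 0.136 ]
S frontL [0.4894 0.3675 0.136 ]
S post [ 0.6448 -0.2614  0.257 ]
S tip [ 0.5475 -0.2513  0.251 ]
S base rear? [ 0.534  -0.1971  0.012 ]
S base [ 0.5204 -0.2864  0.012 ]
D barR [0.5394 0.193  0.281 ]
D barL [0.5241 0.2919 0.281 ]
D covFL [0.4815 0.3647 0.136 ]
D FR [0.4533 0.1774 0.136 ]
D RL [0.6457 0.3454 0.136 ]
D handL [0.4356 0.3257 0.11  ]
D handR [0.4178 0.2088 0.11  ]
D post [ 0.6369 -0.2597  0.257 ]
D tip [ 0.5331 -0.2592  0.251 ]
D b1 [ 0.6654 -0.2132  0.012 ]
D b2 [ 0.655  -0.3137  0.012 ]
D b3 [ 0.5094 -0.3014  0.012 ]
D b4 [ 0.5167 -0.1979  0.012 ]
T barR [0.5421 0.1922 0.2776] 0.004879249577521343
T barL [0.5236 0.299  0.2827] 0.008719597584883729
T post [ 0.6394 -0.2635  0.2538] 0.0023191106605263815
T tip [ 0.5353 -0.2568  0.2471] 0.010205659127181153
```

Call:
carry_out(targets=[[0.072, 0.03, -0.068, 0, 0, 0], [0.072, 0.03, -0.068, 0, 0, 0], [0.072, 0.03, -0.068, 0, 0, 0], [0.072, 0.03, -0.068, 0, 0, 0], [0.072, 0.03, -0.068, 0, 0, 0]])

```text
time_s: 0.72
tcp_pos: [0.5991, -0.181, 0.4054]
eef_rot: [180.0, 0.0, -90.0]
contact_force: [0.9, 0.2, 0.3]
gripper_width: 0.0873
gripper_force: 0.0
```

Call:
carry_out(targets=[[0, 0, 0, 0, 0, 0], [0, 0, 0, 0, 0, 0]])

```text
time_s: 0.98
tcp_pos: [0.5997, -0.1798, 0.4037]
eef_rot: [179.9, 0.0, -90.0]
contact_force: [0.7, 0.3, -0.6]
gripper_width: 0.0875
gripper_force: 0.0
```

```bash
cat >> h.py <<'E'
def wsave(f):
    import json
    i=r.camera_info('wrist'); s=r.get_state(); save('wrist',f)
    json.dump({k:np.asarray(v).tolist() for k,v in i.items()},open(f'pics/{f}.json','w'))
    print(s['time_s'],s['tcp_pos'].round(4),s['eef_rot'].round(2))
def wload(f):
    import json
    return {k:np.array(v) for k,v in json.load(open(f'pics/{f}.json')).items()}
E
python3 -c "
from h import *
wsave('w_stand')"
```

```text
0.975 [ 0.5997 -0.1798  0.4037] [ 1.7995e+02  4.0000e-02 -9.0030e+01]
```

View pics/w_stand.png

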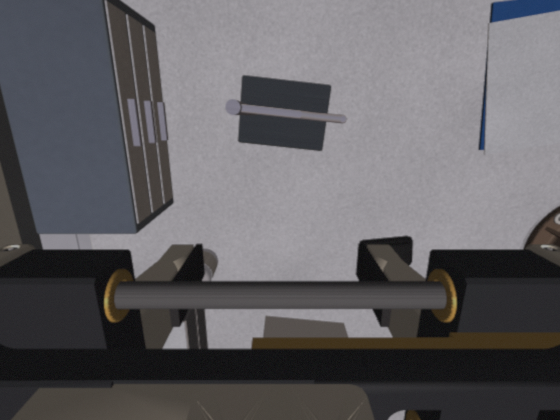

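In the wrist view the post top is at (233,107) and the hook tip at (343,118). The base corners are (245,76), (330,85), (321,150) and (238,142). Next I look at the caddy.

Call:
carry_out(targets=[[-0.116, 0.022, 0, 0, 0, 0], [-0.116, 0.022, 0, 0, 0, 0], [-0.116, 0.022, 0, 0, 0, 0], [-0.116, 0.022, 0, 0, 0, 0], [-0.116, 0.022, 0, 0, 0, 0]])

```text
time_s: 1.65
tcp_pos: [0.5439, 0.1127, 0.4033]
eef_rot: [179.9, -0.0, -89.9]
contact_force: [2.0, -0.5, -0.4]
gripper_width: 0.0873
gripper_force: 0.0
```

Call:
carry_out(targets=[[-0.116, 0.022, 0, 0, 0, 0], [-0.116, 0.022, 0, 0, 0, 0], [-0.116, 0.022, 0, 0, 0, 0], [-0.116, 0.022, 0, 0, 0, 0]])

```text
time_s: 2.15
tcp_pos: [0.4994, 0.3447, 0.4032]
eef_rot: [179.9, -0.1, -89.9]
contact_force: [1.6, -0.2, -0.9]
gripper_width: 0.0878
gripper_force: 0.0
```

Call:
carry_out(targets=[[0, 0, 0, 0, 0, 0], [0, 0, 0, 0, 0, 0]])

```text
time_s: 2.4
tcp_pos: [0.5003, 0.3427, 0.4032]
eef_rot: [179.9, -0.1, -89.9]
contact_force: [-0.5, -0.0, -0.0]
gripper_width: 0.0876
gripper_force: 0.0
```

```bash
python3 -c "
from h import *
wsave('w_cad')"
```

```text
2.4 [0.5003 0.3427 0.4032] [ 1.7992e+02 -1.1000e-01 -8.9890e+01]
```

View pics/w_cad.png

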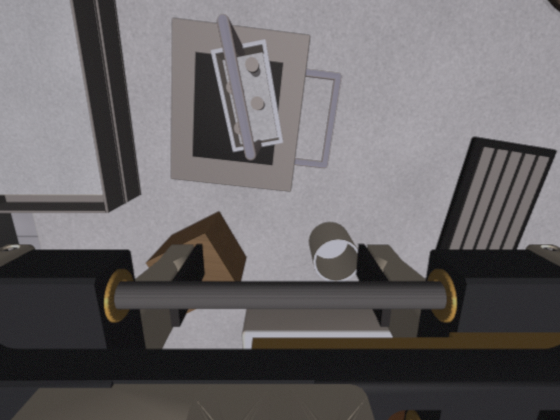

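The wrist view shows the caddy bar running from (224,20) to (250,153), the cover handle from (337,76) to (325,164), and the cover corners at (172,18), (309,37), (291,190) and (171,177).

```bash
python3 - <<'E'
from h import *
np.set_printoptions(precision=4,suppress=True)
w=wload('w_stand')
for n,p,z in [('post',(233,107),.257),('tip',(344,118.5),.249),('b',(245,76),.012),('b',(330,85),.012),('b',(321,150),.012),('b',(238,142),.012)]: print(n,onz(w,*p,z))
w=wload('w_cad')
for n,p,z in [('barR',(224,20),.284),('barL',(250,153),.284),('hR',(337,76),.113),('hL',(325,164),.113),('RR',(172,18),.136),('FR',(309,37),.136),('FL',(291,190),.136),('RL',(171,177),.136)]: print(n,onz(w,*p,z))
E
```

```text
post [ 0.6443 -0.2662  0.257 ]
tip [ 0.5391 -0.2559  0.249 ]
b [ 0.6584 -0.3212  0.012 ]
b [ 0.5177 -0.3074  0.012 ]
b [ 0.5285 -0.2008  0.012 ]
b [ 0.6742 -0.2146  0.012 ]
barR [0.5454 0.1923 0.284 ]
barL [0.5277 0.2952 0.284 ]
hR [0.4251 0.2121 0.113 ]
hL [0.4358 0.3301 0.113 ]
RR [0.6322 0.1506 0.136 ]
FR [0.466  0.1707 0.136 ]
FL [0.4856 0.3635 0.136 ]
RL [0.653  0.3454 0.136 ]
```

Call:
carry_out(targets=[[0, 0, 0, 0, 0, -0.163], [0.0736, -0.0188, 0, 0, 0, 0], [0.0736, -0.0188, 0, 0, 0, 0], [0, 0, 0.06, 0, 0, 0], [0, 0, 0, 0, 0, 0]])

```text
time_s: 3.08
tcp_pos: [0.5315, 0.2706, 0.3729]
eef_rot: [179.8, -0.1, -80.4]
contact_force: [-0.3, 0.8, 0.3]
gripper_width: 0.0878
gripper_force: 0.0
```

Call:
carry_out(targets=[[0, 0, 0.07, 0, 0, 0], [0, 0, 0.07, 0, 0, 0], [0, 0, 0.066, 0, 0, 0], [0, 0, 0, 0, 0, 0]])

```text
time_s: 3.58
tcp_pos: [0.5313, 0.2718, 0.2703]
eef_rot: [179.8, -0.1, -80.2]
contact_force: [-0.5, 0.6, 0.9]
gripper_width: 0.0873
gripper_force: 0.0
```

Call:
carry_out(targets=[[0, 0, 0, 0, 0, 0], [0, 0, 0, 0, 0, 0], [0, 0, 0, 0, 0, 0], [0, 0, 0, 0, 0, 0], [0, 0, 0, 0, 0, 0]], hand=0, squeeze=50)

```text
time_s: 4.2
tcp_pos: [0.532, 0.2727, 0.2717]
eef_rot: [-180.0, 0.0, -80.2]
contact_force: [0.2, 0.6, -0.0]
gripper_width: 0.0433
gripper_force: 0.0
```

Call:
carry_out(targets=[[0, 0, 0, 0, 0, 0], [0, 0, 0, 0, 0, 0], [0, 0, 0, 0, 0, 0]])

```text
time_s: 4.58
tcp_pos: [0.532, 0.2726, 0.2715]
eef_rot: [180.0, -0.0, -80.2]
contact_force: [-0.7, 0.1, -0.5]
gripper_width: 0.0127
gripper_force: 0.0
```

Call:
carry_out(targets=[[0, 0, 0, 0, 0, 0], [0, 0, 0, 0, 0, 0], [0, 0, 0, 0, 0, 0]])

```text
time_s: 4.95
tcp_pos: [0.532, 0.2727, 0.2715]
eef_rot: [180.0, 0.0, -80.2]
contact_force: [-0.5, 0.5, 0.2]
gripper_width: 0.0086
gripper_force: 50.0
```

Call:
carry_out(targets=[[0, 0, -0.03, 0, 0, 0], [0, 0, -0.05, 0, 0, 0], [0, 0, -0.04, 0, 0, 0], [0, 0, 0, 0, 0, 0], [0, 0, 0, 0, 0, 0]])

```text
time_s: 5.58
tcp_pos: [0.5316, 0.2725, 0.3309]
eef_rot: [179.9, -0.0, -80.2]
contact_force: [1.0, 0.4, -3.1]
gripper_width: 0.0085
gripper_force: 50.0
```

```bash
python3 -c "
from h import *
wsave('w_lift');b=save('side','d2')
cv2.imwrite('pics/d2c.png',cv2.resize(b[100:360,150:400,::-1],None,fx=2,fy=2))"
```

```text
5.575 [0.5316 0.2725 0.3309] [179.95  -0.   -80.23]
```

View pics/w_lift.png

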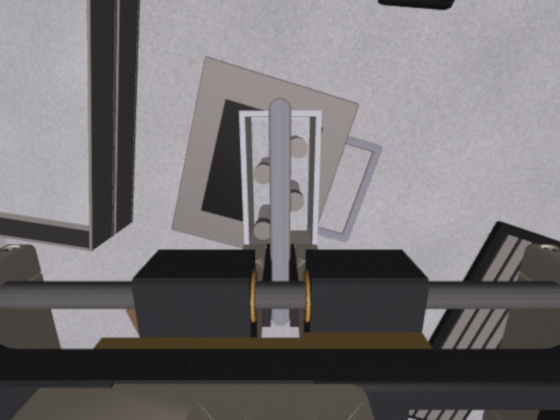

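Call:
carry_out(targets=[[0, 0, 0, 0, 0, 0.1285], [0, 0, 0, 0, 0, 0.1285], [0.04, 0, 0, 0, 0, 0], [0.07, 0, 0, 0, 0, 0], [0.085, 0, 0, 0, 0, 0]])

```text
time_s: 6.3
tcp_pos: [0.5219, 0.1741, 0.3309]
eef_rot: [180.0, -0.1, -95.5]
contact_force: [0.5, 0.2, -0.9]
gripper_width: 0.0086
gripper_force: 50.0
```

Call:
carry_out(targets=[[0.085, 0, 0, 0, 0, 0], [0.085, 0, 0, 0, 0, 0], [0.085, 0, 0, 0, 0, 0], [0.085, 0, 0, 0, 0, 0], [0.085, 0, 0, 0, 0, 0]])

```text
time_s: 6.92
tcp_pos: [0.5005, -0.0378, 0.3314]
eef_rot: [180.0, -0.0, -95.5]
contact_force: [0.6, 0.9, -1.8]
gripper_width: 0.0084
gripper_force: 50.0
```

Call:
carry_out(targets=[[0.085, 0, 0, 0, 0, 0], [0.085, 0, 0, 0, 0, 0], [0.085, 0, 0, 0, 0, 0], [0.07, 0, 0, 0, 0, 0], [0.047, 0, 0, 0, 0, 0]])

```text
time_s: 7.55
tcp_pos: [0.4819, -0.2229, 0.3312]
eef_rot: [180.0, -0.0, -95.6]
contact_force: [-0.6, 0.8, -2.0]
gripper_width: 0.0083
gripper_force: 50.0
```

Call:
carry_out(targets=[[0, 0, 0, 0, 0, 0], [0, 0, 0, 0, 0, 0]])

```text
time_s: 7.8
tcp_pos: [0.4827, -0.2211, 0.3313]
eef_rot: [180.0, 0.0, -95.6]
contact_force: [0.8, 0.5, -1.9]
gripper_width: 0.0082
gripper_force: 50.0
```

```bash
python3 - <<'E'
from h import *
w=wload('w_lift');e,d=ray(w,280,99)
tx=np.array([np.cos(np.radians(80.23)),-np.sin(np.radians(80.23)),0]);g=np.array([.5316,.2725,.3309])
t=(.0872-tx@(e-g))/(tx@d);print('bar end rel tcp',(e+t*d)-g, w['eye'])
print(r.get_state())
E
```

```text
bar end rel tcp [ 0.01586762 -0.08575102 -0.02069057] [0.54600138 0.19536194 0.48094702]
{'time_s': 7.8, 'joints': array([-3.43524841e+00,  4.00502678e+00, -8.14302656e+00, -8.74350898e-03,
       -7.78786731e+01, -2.18414097e+00]), 'qd': array([ 0.97635961, -0.20631392,  0.21215751,  0.04925001,  0.08446013,
       -0.31175484]), 'joint_torque': array([-5.76991495e-01, -3.69324124e+01,  3.13185561e+01,  7.67696589e+00,
        2.49261351e-02,  4.79489600e-02]), 'tcp_pos': array([ 0.48267904, -0.22106437,  0.33130197]), 'eef_rot': array([ 1.79972967e+02,  7.52292303e-03, -9.56212291e+01]), 'contact_force': array([ 0.84815565,  0.52115438, -1.942261  ]), 'moment': array([ 0.07249002, -0.00357209, -0.01052416]), 'gripper_force': 49.99593436717987, 'gripper_width': 0.008204850006279102}
```

The ray to the bar's far end suggests it droops, so I'll check the tilt in the scene view.

```bash
python3 - <<'E'
from h import *
wsave('w3')
a=save('scene','s3'); b=save('side','d3')
A=cv2.resize(a[130:260,170:320,::-1],None,fx=2.6,fy=2.6,interpolation=cv2.INTER_CUBIC)
B=cv2.resize(b[100:260,260:410,::-1],None,fx=2.6,fy=2.6,interpolation=cv2.INTER_CUBIC)
c=np.zeros((420,790,3),np.uint8);c[:A.shape[0],:390]=A;c[:B.shape[0],395:785]=B
cv2.imwrite('pics/c3.png',c)
E
```

```text
7.8 [ 0.4827 -0.2211  0.3313] [ 1.7997e+02  1.0000e-02 -9.5620e+01]
```

View pics/c3.png

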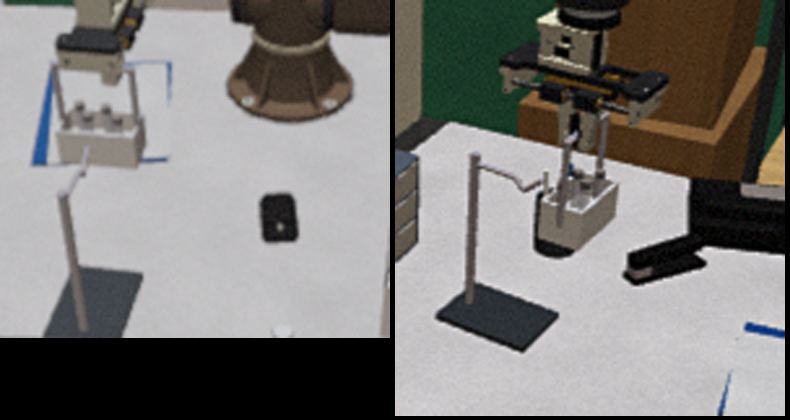

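The scene view shows the caddy level and parallel to the stand's base. It sits clear in front of the hook tip, which is at (85,155) in the crop. I'll lower it and then go in.

Call:
carry_out(targets=[[0, 0, 0.05, 0, 0, 0], [0, 0, 0.05, 0, 0, 0], [0, 0, 0.0416, 0, 0, 0], [0, 0, 0, 0, 0, 0], [0, 0, 0, 0, 0, 0]])

```text
time_s: 8.57
tcp_pos: [0.4839, -0.2208, 0.2618]
eef_rot: [-179.9, -0.0, -95.6]
contact_force: [0.4, -0.7, -1.9]
gripper_width: 0.0086
gripper_force: 50.0
```

Call:
carry_out(targets=[[0, -0.03, 0, 0, 0, 0], [0, -0.04, 0, 0, 0, 0], [0, -0.03, 0, 0, 0, 0], [0, 0, 0, 0, 0, 0]])

```text
time_s: 9.07
tcp_pos: [0.5343, -0.226, 0.2605]
eef_rot: [180.0, -0.0, -95.6]
contact_force: [-0.3, -0.5, -2.5]
gripper_width: 0.0084
gripper_force: 50.0
```

```bash
python3 - <<'E'
from h import *
wsave('w4')
a=save('scene','s4'); b=save('side','d4'); w=cv2.imread('pics/w4.png')[20:330,130:430]
B=cv2.resize(b[130:250,270:370,::-1],None,fx=3.9,fy=3.9,interpolation=cv2.INTER_CUBIC)
c=np.zeros((470,790,3),np.uint8);c[:310,:300]=w;c[:B.shape[0],395:395+B.shape[1]]=B
cv2.imwrite('pics/c4.png',c)
E
```

```text
9.075 [ 0.5343 -0.226   0.2605] [ 1.7998e+02 -1.0000e-02 -9.5630e+01]
```

View pics/c4.png

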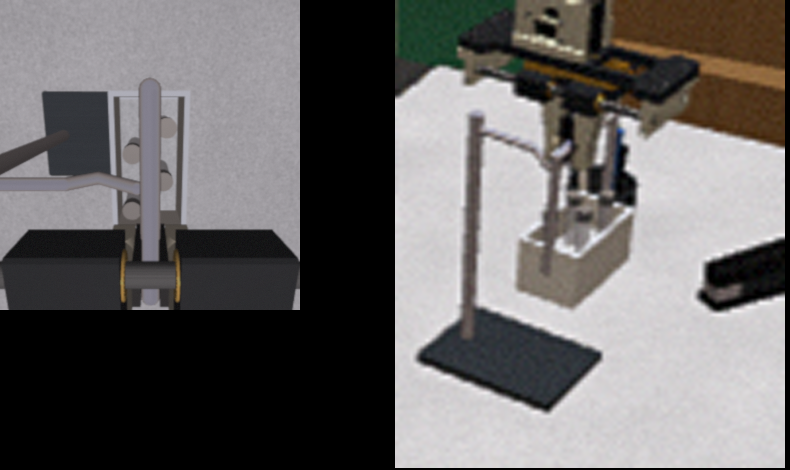

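The wrist view shows the hook rod passing under the bar near its middle, at about (265,208) in the full image. The bar's far end is at (280,99). I'll check the lateral centring.

```bash
python3 - <<'E'
from h import *
w=wload('w4');tx=np.array([-.0976,-.9952,0]);g=np.array([.5343,-.226,0])
for n,p,z in [('end',(280,99),.270),('hook',(266,209),.240),('hookV',(232,196),.25),('low end',(280,325),.270)]:
    q=onz(w,*p,z);print(n,q.round(4),'along tool x',(tx@(q-g)).round(4))
E
```

```text
end [ 0.5269 -0.311   0.27  ] along tool x 0.0853
hook [ 0.5409 -0.2527  0.24  ] along tool x 0.026
hookV [ 0.5578 -0.2649  0.25  ] along tool x 0.0364
low end [ 0.5383 -0.195   0.27  ] along tool x -0.0312
```

Call:
carry_out(targets=[[0, -0.03, 0, 0, 0, 0], [0, -0.037, 0, 0, 0, 0], [0, 0, 0.025, 0, 0, 0], [0, 0, 0.02, 0, 0, 0], [0, 0, 0, 0, 0, 0]])

```text
time_s: 9.85
tcp_pos: [0.5652, -0.229, 0.2368]
eef_rot: [179.9, 0.0, -95.7]
contact_force: [-0.1, -0.1, -1.6]
gripper_width: 0.0083
gripper_force: 50.0
```

Call:
carry_out(targets=[[0, 0, 0.012, 0, 0, 0], [0, 0, 0.008, 0, 0, 0], [0, 0, 0, 0, 0, 0]])

```text
time_s: 10.22
tcp_pos: [0.5663, -0.2291, 0.2282]
eef_rot: [-180.0, -0.0, -95.6]
contact_force: [-0.1, -0.5, -2.1]
gripper_width: 0.0085
gripper_force: 50.0
```

Call:
carry_out(targets=[[0, 0, 0.004, 0, 0, 0], [0, 0, 0, 0, 0, 0]])

```text
time_s: 10.48
tcp_pos: [0.5668, -0.2293, 0.2268]
eef_rot: [-179.9, -0.0, -95.6]
contact_force: [0.5, -0.2, 0.3]
gripper_width: 0.0087
gripper_force: 50.0
```

Call:
carry_out(targets=[[0, 0, 0.004, 0, 0, 0], [0, 0, 0, 0, 0, 0]])

```text
time_s: 10.72
tcp_pos: [0.5671, -0.2293, 0.2257]
eef_rot: [-179.9, -0.0, -95.6]
contact_force: [-0.6, 2.4, 7.5]
gripper_width: 0.0084
gripper_force: 50.0
```

Call:
carry_out(targets=[[0, 0, -0.003, 0, 0, 0], [0, 0, 0, 0, 0, 0]])

```text
time_s: 10.98
tcp_pos: [0.5669, -0.2293, 0.2263]
eef_rot: [-179.9, -0.0, -95.6]
contact_force: [1.3, 0.3, 3.8]
gripper_width: 0.0086
gripper_force: 50.0
```

Call:
carry_out(targets=[[0, 0, 0, 0, 0, 0], [0, 0, 0, 0, 0, 0], [0, 0, 0, 0, 0, 0], [0, 0, 0, 0, 0, 0]], hand=0.5)

```text
time_s: 11.48
tcp_pos: [0.5662, -0.2291, 0.2255]
eef_rot: [180.0, 0.0, -95.6]
contact_force: [-0.3, 0.6, -0.2]
gripper_width: 0.0413
gripper_force: 0.0
```

```bash
python3 - <<'E'
from h import *
a=save('scene','s5'); b=save('side','d5');wsave('w5'); w=cv2.imread('pics/w5.png')[20:330,130:430]
A=cv2.resize(a[150:260,180:250,::-1],None,fx=3,fy=3)
B=cv2.resize(b[130:250,270:350,::-1],None,fx=3,fy=3,interpolation=cv2.INTER_CUBIC)
c=np.zeros((370,790,3),np.uint8);c[:310,:300]=w;c[:330,310:520]=A;c[:360,530:770]=B
cv2.imwrite('pics/c5.png',c);print(r.get_state()['gripper_width'])
E
```

```text
11.575 [ 0.5663 -0.2292  0.2256] [179.98   0.   -95.64]
0.04360693080900826
```

View pics/c5.png

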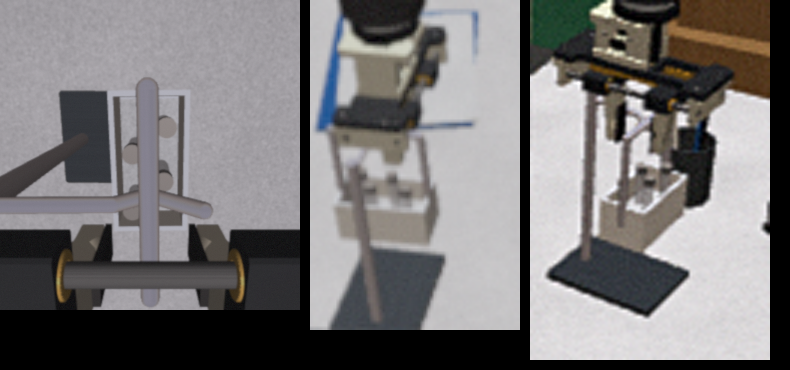

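The caddy's bar lies across the hook's V, the fingers are open around it, and the box hangs freely. I'll retreat upwards and go to the cover handle with the fingers set 30 mm open.

Call:
carry_out(targets=[[0, 0, -0.04, 0, 0, 0], [0, 0, -0.09, 0, 0, 0], [0, 0, -0.11, 0, 0, 0], [0, 0, 0, 0, 0, 0]])

```text
time_s: 12.12
tcp_pos: [0.5681, -0.2299, 0.3511]
eef_rot: [-179.5, -0.1, -95.6]
contact_force: [-0.1, 0.7, -0.8]
gripper_width: 0.044
gripper_force: 0.0
```

Call:
carry_out(targets=[[-0.1076, 0.0411, 0, 0, 0, 0], [-0.1076, 0.0411, 0, 0, 0, 0], [-0.1076, 0.0411, 0, 0, 0, 0], [-0.1076, 0.0411, 0, 0, 0, 0], [-0.1076, 0.0411, 0, 0, 0, 0]], hand=0.35)

```text
time_s: 12.75
tcp_pos: [0.4896, 0.0502, 0.3455]
eef_rot: [-180.0, 0.0, -95.6]
contact_force: [1.4, 1.0, 0.0]
gripper_width: 0.0307
gripper_force: 0.0
```

Call:
carry_out(targets=[[-0.1076, 0.0411, 0, 0, 0, 0], [-0.1076, 0.0411, 0, 0, 0, 0], [-0.1076, 0.0411, 0, 0, 0, 0], [-0.1076, 0.0411, 0, 0, 0, 0], [0, 0, 0, 0, 0, 0]])

```text
time_s: 13.38
tcp_pos: [0.4286, 0.2739, 0.3448]
eef_rot: [179.9, -0.0, -95.4]
contact_force: [-0.0, 0.2, -0.2]
gripper_width: 0.0307
gripper_force: 0.0
```

Call:
carry_out(targets=[[0, 0, 0.08, 0, 0, 0], [0, 0, 0.08, 0, 0, 0], [0, 0, 0, 0, 0, 0], [0, 0, 0, 0, 0, 0]])

```text
time_s: 13.88
tcp_pos: [0.4307, 0.2709, 0.2673]
eef_rot: [-179.9, 0.0, -95.7]
contact_force: [0.3, 0.6, 0.4]
gripper_width: 0.0308
gripper_force: 0.0
```

```bash
python3 - <<'E'
from h import *
np.set_printoptions(precision=4,suppress=True)
wsave('w6');i=wload('w6');im=cv2.imread('pics/w6.png').astype(int)
s=r.get_state()
R=Ro.from_euler('xyz',i['attitude'],degrees=True).as_matrix()
def px(P):
    q=i['K']@(R.T@(np.array(P)-i['eye']));return (q[:2]/q[2]).round(0)
for k in (-.06,-.04,-.02,0):print(k,px([.430+.103*k,.271+.995*k,.11]))
g=cv2.cvtColor(im.astype(np.uint8),cv2.COLOR_BGR2GRAY)
for k in (-.05,-.04,-.03,-.02):
    u,v=px([.430+.103*k,.271+.995*k,.11]).astype(int); print(v,u,g[v-1:v+2,u-24:u+25].mean(0).astype(int))
# caddy on hook check by motion: diff of side pics
E
```

```text
13.875 [0.4307 0.2709 0.2673] [-179.91    0.04  -95.65]
-0.06 [282. 135.]
-0.04 [282. 156.]
-0.02 [282. 175.]
0 [282. 194.]
146 282 [184 185 183 182 184 187 189 189 188 188 189 189 188 185 184 183 182 184
 185 166 145 148 154 155 154 153 151 151 149 144 169 190 190 187 187 186
 184 183 182 183 186 186 186 186 187 190 191 189 188]
156 282 [187 186 186 187 186 186 187 187 185 187 188 188 185 186 187 186 186 185
 183 157 140 149 153 155 155 153 152 151 148 143 166 184 189 191 189 188
 187 186 186 188 189 189 188 188 189 189 188 187 187]
166 282 [192 187 183 185 188 187 184 182 183 183 183 184 185 186 188 190 189 187
 185 164 146 150 153 154 154 153 151 151 146 149 170 183 185 184 184 186
 186 188 190 192 191 189 191 194 192 190 190 190 189]
175 282 [193 190 187 187 189 190 190 187 185 183 184 186 187 187 189 191 191 191
 187 162 145 151 155 155 155 153 151 152 146 153 171 180 182 186 188 187
 186 188 190 188 184 183 185 187 190 191 190 188 186]
```

Call:
carry_out(targets=[[0, 0.002, 0.09, 0, 0, 0], [0, 0, 0.09, 0, 0, 0], [0, 0, 0.09, 0, 0, 0], [0, 0, 0.066, 0, 0, 0], [0, 0, 0, 0, 0, 0]])

```text
time_s: 14.55
tcp_pos: [0.4287, 0.2705, 0.0972]
eef_rot: [179.9, -0.1, -95.7]
contact_force: [0.5, -0.0, 0.2]
gripper_width: 0.0306
gripper_force: 0.0
```

Call:
carry_out(targets=[[0, 0, 0, 0, 0, 0], [0, 0, 0, 0, 0, 0], [0, 0, 0, 0, 0, 0], [0, 0, 0, 0, 0, 0], [0, 0, 0, 0, 0, 0]], hand=0, squeeze=30)

```text
time_s: 15.18
tcp_pos: [0.429, 0.2718, 0.0993]
eef_rot: [-180.0, 0.1, -95.6]
contact_force: [-5.2, 1.0, 7.3]
gripper_width: 0.0092
gripper_force: 30.0
```

```bash
python3 - <<'E'
import numpy as np
f=np.radians(2.79+70.3*np.r_[0,.02,.06,.12,.19,.26,.33,.4,.47,.54,.61,.68,.75,.81,.87,.92,.96,.985,1])
X,Z=-.2052*np.cos(f),.2052*np.sin(f)
for a,b in zip(np.diff(X)/.5,np.diff(Z)/.5):print(f'[0,{-a:.4f},{-b:.4f},0,0,0]')
print(X[-1]-X[0],Z[-1]-Z[0])
E
```

```text
[0,-0.0006,-0.0101,0,0,0]
[0,-0.0020,-0.0200,0,0,0]
[0,-0.0048,-0.0298,0,0,0]
[0,-0.0083,-0.0342,0,0,0]
[0,-0.0112,-0.0334,0,0,0]
[0,-0.0141,-0.0323,0,0,0]
[0,-0.0168,-0.0310,0,0,0]
[0,-0.0194,-0.0294,0,0,0]
[0,-0.0218,-0.0277,0,0,0]
[0,-0.0241,-0.0257,0,0,0]
[0,-0.0262,-0.0235,0,0,0]
[0,-0.0282,-0.0212,0,0,0]
[0,-0.0255,-0.0162,0,0,0]
[0,-0.0266,-0.0143,0,0,0]
[0,-0.0229,-0.0104,0,0,0]
[0,-0.0188,-0.0073,0,0,0]
[0,-0.0119,-0.0041,0,0,0]
[0,-0.0072,-0.0023,0,0,0]
0.14527040908526165 0.1863395319939884
```

Call:
carry_out(targets=[[0, -0.0006, -0.01, 0, 0, 0], [0, -0.002, -0.02, 0, 0, 0], [0, -0.0048, -0.0298, 0, 0, 0], [0, -0.0083, -0.0342, 0, 0, 0], [0, 0, 0, 0, 0, 0]])

```text
time_s: 15.8
tcp_pos: [0.4365, 0.2709, 0.1463]
eef_rot: [180.0, 0.1, -95.7]
contact_force: [-4.6, 4.8, -0.9]
gripper_width: 0.0088
gripper_force: 30.0
```

```bash
python3 -c "
from h import *
s=r.get_state();print(s['tcp_pos'],s['contact_force'],s['gripper_width'])"
```

```text
[0.43646962 0.27092967 0.14626755] [-4.59232706  4.78292443 -0.89097051] 0.008839699465554502
```

Call:
carry_out(targets=[[0, -0.0112, -0.0334, 0, 0, 0], [0, -0.0141, -0.0323, 0, 0, 0], [0, -0.0168, -0.031, 0, 0, 0], [0, -0.0194, -0.0294, 0, 0, 0], [0, 0, 0, 0, 0, 0]])

```text
time_s: 16.42
tcp_pos: [0.4658, 0.2677, 0.2096]
eef_rot: [179.9, 0.1, -95.7]
contact_force: [-16.1, 5.9, 8.2]
gripper_width: 0.0086
gripper_force: 30.0
```

Call:
carry_out(targets=[[0, -0.0218, -0.0277, 0, 0, 0], [0, -0.0241, -0.0257, 0, 0, 0], [0, -0.0262, -0.0235, 0, 0, 0], [0, -0.0282, -0.0212, 0, 0, 0], [0, 0, 0, 0, 0, 0]])

```text
time_s: 17.05
tcp_pos: [0.5171, 0.2621, 0.2605]
eef_rot: [-180.0, 0.1, -95.6]
contact_force: [-13.5, 1.0, 16.8]
gripper_width: 0.0091
gripper_force: 30.0
```

Call:
carry_out(targets=[[0, -0.0255, -0.0162, 0, 0, 0], [0, -0.0266, -0.0143, 0, 0, 0], [0, -0.0229, -0.0104, 0, 0, 0], [0, -0.0188, -0.0073, 0, 0, 0], [0, 0, 0, 0, 0, 0]])

```text
time_s: 17.68
tcp_pos: [0.5646, 0.2569, 0.2837]
eef_rot: [-179.9, 0.0, -95.7]
contact_force: [-3.9, -0.3, 9.0]
gripper_width: 0.0088
gripper_force: 30.0
```

Call:
carry_out(targets=[[0, -0.0119, -0.0041, 0, 0, 0], [0, -0.0072, -0.0023, 0, 0, 0], [0, 0, 0, 0, 0, 0], [0, 0, 0, 0, 0, 0]])

```text
time_s: 18.18
tcp_pos: [0.5735, 0.2559, 0.2865]
eef_rot: [-179.9, 0.0, -95.6]
contact_force: [-2.9, -1.1, 7.6]
gripper_width: 0.0086
gripper_force: 30.0
```

```bash
python3 - <<'E'
from h import *
i=r.camera_info('side')
F=[]
for k in range(6): save('side','d7'); s=r.get_state(); F.append(s['contact_force'])
print(s['tcp_pos'],s['eef_rot'],np.mean(F,0),s['gripper_width'])
p=s['tcp_pos']; d=p-np.array([.429,.2715,.0993]); X=d[:2]@[.9951,-.0983]
print('bar rel start',X,d[2],'lat',d[:2]@[.0983,.9951])
print('phi', np.degrees(np.arctan2(.010+d[2],.205-X))-2.79)
# caddy unchanged between d5 and now?
a,b=cv2.imread('pics/d5.png'),cv2.imread('pics/d7.png')
a0=a[185:240,295:325].astype(int);b0=b[185:240,295:325].astype(int);print('caddy diff',abs(a0-b0).mean())
save('scene','s7')
E
```

```text
[0.57347461 0.25594502 0.28652602] [-1.79906538e+02  2.30838447e-03 -9.56373904e+01] [-3.03225612 -0.98519244  7.52348385] 0.009101553214950523
bar rel start 0.14529574140308546 0.18722602175385494 lat -0.0012769104580397667
phi 70.36788711441685
caddy diff 10.55010101010101
```

```bash
python3 - <<'E'
from h import *
for f,g,(x0,x1,y0,y1) in [('s5','s7',(188,223,212,233)),('d5','d7',(293,323,188,216))]:
    a,b=cv2.imread(f'pics/{f}.png'),cv2.imread(f'pics/{g}.png')
    m=cv2.matchTemplate(b[y0-20:y1+20,x0-20:x1+20],a[y0:y1,x0:x1],cv2.TM_CCOEFF_NORMED)
    print(f,cv2.minMaxLoc(m))
# cover face edge points in side view: expected handle ends
i=r.camera_info('side');R=Ro.from_euler('xyz',i['attitude'],degrees=True).as_matrix()
b=cv2.cvtColor(cv2.imread('pics/d7.png'),cv2.COLOR_BGR2GRAY).astype(int)
for k in (.03,.045,.055):
    P=np.array([.5739+.0983*k,.2570+.995*k,.2965]);q=i['K']@(R.T@(P-i['eye']));u,v=(q[:2]/q[2]).round().astype(int)
    print(k,u,v,b[v-7:v+8,u].tolist(),b[v,u-7:u+8].tolist())
E
```

```text
s5 (-0.2542496621608734, 0.9583630561828613, (27, 12), (20, 20))
d5 (-0.34321561455726624, 0.9880707859992981, (12, 38), (20, 20))
0.03 217 235 [168, 156, 157, 152, 146, 160, 162, 161, 155, 111, 87, 119, 130, 128, 133] [40, 118, 197, 208, 193, 164, 161, 161, 160, 143, 98, 84, 37, 26, 90]
0.045 213 238 [207, 205, 204, 212, 208, 191, 167, 164, 155, 115, 87, 120, 130, 133, 132] [38, 38, 34, 41, 72, 150, 165, 164, 159, 139, 96, 87, 122, 126, 129]
0.055 211 240 [116, 118, 118, 114, 88, 150, 169, 172, 139, 62, 64, 80, 71, 100, 120] [46, 39, 35, 50, 77, 161, 172, 172, 154, 115, 81, 113, 127, 130, 132]
```

```bash
python3 -c "
from plant import r
print(r.close_job())"
```

```text
the job is handed in; nothing more can be done
None
```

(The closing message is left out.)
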